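# Free the lens carriage and run it home to the collimator

### The arm

A 6-joint arm with a two-finger parallel gripper is mounted at the origin on the work surface. World frame = base frame: x ahead of the robot, y to its left, z up, the work surface at z = 0. Lengths are in m, angles in rad, forces in N, time in s.
With the tool pointing down it reaches from about 0.375 to 0.9 m from the base axis. Payload 3.1 kg.
Tool frame: the origin (TCP) lies at the centre of the arm's flange, where the gripper is bolted on; the fingertips stand 182 mm ahead of it and the grasp point (between the pads) lies 164 mm ahead of it; z points along the fingers, y is the line along which they close (so a half turn about z gives the same grasp; the last joint's range is limited). The gripper opens to 87 mm and grips with 3 to 60 N. Pads are 19 mm wide; open, the fingers measure 117 mm over their backs; the gripper's body (75 mm by 190 mm) begins 51 mm behind the grasp point.
Start: joints at [-1.435, 0.527, 1.433, -0, 1.181, -0.178], TCP at [0.194, -0.594, 0.405] pointing down, gripper open.
Joint ranges: [-3.08, 3.08], [-0.75, 2.2], [0.22, 2.44], [-1.43, 4.57], [0, 2.65], [-2.85, 2.85]. Speed limits (rad/s): [2.79, 2.79, 3.14, 3.14, 3.14, 3.14].

### API

Orientations are given as a unit quaternion [x, y, z, w].
In Python, from rig import * gives the robot as it stands.
- The arm moves only by the tool move_arm, never from a script. Its argument "commands" is a list that holds one entry, the list of rows, each a list of 6 numbers: the shift along the tool's x, y, z in units of 40 mm (1.0 is 40 mm), then the turn, a rotation vector about the tool's x, y, z in rad. A call has 1 to 12 rows; each row is the pose to reach, as a shift and turn from the pose commanded when the call began, along the tool's axes at that moment; what a row does not reach only later rows make up. A row lasts 1/8 s, in which the tool goes at most 62.5 mm and 10.7 degrees, less where a joint would pass 70% of its speed; a pose out of reach is approached as far as the arm can. A call with a gripper value outside its range is refused whole. "claw" is the closure, from -1 (fully open) to 1 (shut), so that 0 is half open, set as the call begins (left out, the last holds). The fingers move at their own pace and stop on an object; "squeeze" is the grip in N (left out, the last holds). Time passes only in rows, so rows that repeat a pose let the fingers close. It gives the time, the measured TCP pose, the force, the opening and the grip force at its end, in the units of the state.
- get_obs(): the state, without advancing time (a new reading comes with each control period).
- camera(name): name is "side" or "top"; returns a dict with "pixels" (400x640x3 uint8, blue, green, red), "range_z" (400x640 float32, m along the optical axis (not along the pixel's ray), 0 where there is no reading), "camera_matrix" (3x3 intrinsics, pixels), "extrinsics" (4x4, takes a point from world to camera coordinates). Camera axes: x right, y up, looking along -z (the intrinsics and any distortion apply to the point x, -y, -z); pixel columns grow to the right and rows downward; lengths in m; the calibration is good to about 2 mm. A picture is of the moment at which its call begins.
- hand_in(): hands the job in; it is judged then, once.
The state is a dict: "time": time; "q": joint angles; "joint_velocities": joint speeds; "joint_torque": joint torques, N m; "position": TCP position; "tool_rot": TCP orientation; "ft_force": force on the tool from outside, world axes, zero at the start; "moment": the same for the moment, N m; "grip_width": finger opening in m; "grip_force": force on a finger pad.
Only numpy, scipy, OpenCV 4.12 (cv2) and the standard library are available. Lean on these libraries where they do the work, as an engineer would, in place of code of your own. Each camera call takes 0.05 s, during which the arm holds its last target. There are 200 camera calls.

### The job

Push the lens carriage by its end plate along the test bench until it is fully home against the collimator, and leave it there. Either of the two clamp levers may be holding it and their looks do not tell: try the carriage, and where it stops short, swing that clamp's lever right across to its other end and try again (swinging a lever that was not holding would lock it). Push only, never grip the carriage or force it while it is held, and leave everything else on the table where it is.

Things in the scene. Friction and masses are not known exactly. Their poses are not given: they have to be found in the camera images.
- bench: Lens test bench: fixed dark slab 220 x 440 x 40 mm with two steel rails, a grey collimator box (84 x 95 mm, top 125 mm above the table, with a round hood to 136 mm) at its +y end. Origin on the table under the rails, midway along the slab; the slab spans x -100 to +120 mm and y -220 to +220 mm. Its y axis is the direction the carriage must travel; the levers are on its -x side.
- travel (a joint): Travel of the lens carriage (0.5 to 1 kg) along bench +y, m: starts at 0 to 0.02; 0.15 = fully home, lens against the collimator's black hood, a hard stop. Friction about 2.5 N, no spring. It runs freely until a locked clamp stops it dead: lever_a's at 0.035, lever_b's at 0.095. Each clamp is locked or free independently.
- carriage: Lens carriage on the rails; origin on the table's plane under its middle, axes as the bench's. At its trailing end stands its end plate, aluminium, 76 mm wide (x), 12 mm thick, from 51 to 136 mm above the table; push the plate's trailing face, at y = -55 mm, toward +y. Ahead of it lies a black lens 68 mm across, along y, its top 136 mm above the table.
- lever_a (a joint): Clamp lever: angle in rad, 0 = points along bench -x, positive = anticlockwise from above (knob toward bench -y), stops at -0.6 and +0.6; stays where left (about 1.5 N at the knob moves it). One end frees its clamp, the other locks it, changing near mid-swing; which is which varies and cannot be seen. Near lever, starts at -0.6 to -0.3.
- knob_a (a point): Top centre of lever_a's black knob, an upright round post of 22 mm diameter, 50 mm tall, its top 100 mm above the table (the lever arm below is 51 to 61 mm above the table).
- pivot_a (a point): Point on lever_a's vertical pivot axis (bench x -60, y -100 mm), 65 mm from the knob's axis, 64 mm above the table; fixed to the bench, axes as the bench's.
- lever_b (a joint): Clamp lever: angle in rad, 0 = points along bench -x, positive = anticlockwise from above (knob toward bench -y), stops at -0.6 and +0.6; stays where left (about 1.5 N at the knob moves it). One end frees its clamp, the other locks it, changing near mid-swing; which is which varies and cannot be seen. Far lever, starts at 0.3 to 0.6.
- knob_b (a point): Top centre of lever_b's knob, same shape as knob_a.
- pivot_b (a point): Point on lever_b's vertical pivot axis (bench x -60, y +60 mm), 65 mm from the knob's axis, 64 mm above the table; fixed to the bench, axes as the bench's.
- lens_tall: Bystander: black lens standing upright, 64 mm across, 100 mm tall; origin under its centre.
- lens_short: Bystander: black lens standing upright, 66 mm across, 55 mm tall; origin under its centre.
- bottle: Bystander: amber bottle, 60 mm across, 130 mm tall; origin under its centre.
- camera: Bystander: camera body 45 x 135 x 93 mm without its lens; origin under its centre.
- cap: Bystander: black lens cap, 66 mm across, 10 mm high, lying on the table in front of the bench between the levers; origin under its centre.
- pot: Bystander: small white cup, 40 mm across, 45 mm tall, on the bench slab beyond the rails; origin under its centre.
- ring: Bystander: brass ring, 42 mm across, 10 mm high, on the bench slab beyond the rails; origin under its centre.
- driver: Bystander: screwdriver 170 mm long lying on the table; origin under its centre.

How it is judged:
By the outcome, as a careful person would: the job done as asked, in the order asked, and still so for the second after the job is handed in, with the robot touching nothing.
It also fails if it takes over 64 s, if anything falls off the work surface, if the arm or the gripper's body presses on something with over 40 N, if the wrist force passes 120 N, or if a joint passes its speed limit or range.

## Working session

There is one attempt and no reset: what is moved stays moved. The work goes in short steps, Python scripts to look and compute and a tool call to move; the robot and the scene stay as the last step left them, time stands still between calls to the robot, and variables do not carry over. Pictures are saved under pics/ and viewed, at most 10 in all, crops included, and the job is handed in when it is done.

Besides the shell and the picture viewer there is one more tool, called after "Request:" as name(argument=value, ...) on one line, values as JSON. move_arm: Moves the arm, as the interface text tells. Its arguments: {"type":"object","properties":{"commands":{"type":"array","items":{"type":"array","items":{"type":"array","items":{"type":"number"}}}},"claw":{"type":"number"},"squeeze":{"type":"number"}},"required":["commands"]}

```bash
mkdir -p pics; python3 - <<'E'
from rig import *
import cv2,numpy as np
o=get_obs();print(o)
for n in("top","side"):
    c=camera(n);cv2.imwrite(f"pics/{n}0.png",c["pixels"]);np.savez(f"{n}0.npz",**c)
    print(n,c["camera_matrix"],c["extrinsics"],c.keys())
E
```

```text
{'time': 0.0, 'q': array([-1.43449343e+00,  5.28482690e-01,  1.43387860e+00,  1.16915530e-05,
        1.18139511e+00, -1.78508404e-01]), 'joint_velocities': array([ 0.00013515, -0.00046063, -0.00134601, -0.00172003, -0.00236433,
       -0.00011262]), 'joint_torque': array([-2.86182032e-03, -4.40048003e+01, -1.76588827e+01,  6.34000800e-02,
        5.84216136e-02, -1.52176181e-04]), 'position': array([ 0.19350148, -0.59394106,  0.4037686 ]), 'tool_rot': array([ 9.87637058e-01,  1.56754174e-01,  2.82333277e-05, -1.08151763e-03]), 'ft_force': array([-0.36709285,  0.21322642, -0.52685811]), 'moment': array([-0.02873227, -0.00754975, -0.02568971]), 'grip_force': 0.0, 'grip_width': 0.0870146707553031}
top [[437.65146133   0.         322.03528583]
 [  0.         437.65146133 202.11117793]
 [  0.           0.           1.        ]] [[ 0.02328906 -0.99970377 -0.00707066 -0.00668536]
 [ 0.99708629  0.02271304  0.07282198 -0.5280204 ]
 [-0.07263981 -0.00874602  0.99731989 -1.08583517]
 [ 0.          0.          0.          1.        ]] dict_keys(['pixels', 'range_z', 'camera_matrix', 'extrinsics'])
side [[506.64399398   0.         318.82227378]
 [  0.         506.64399398 201.68585463]
 [  0.           0.           1.        ]] [[-0.97377085 -0.22751525 -0.00267296  0.49933298]
 [ 0.17354079 -0.750254    0.6379675  -0.14131389]
 [-0.14715274  0.62077028  0.77005865 -1.22160033]
 [ 0.          0.          0.          1.        ]] dict_keys(['pixels', 'range_z', 'camera_matrix', 'extrinsics'])
```

View pics/top0.png

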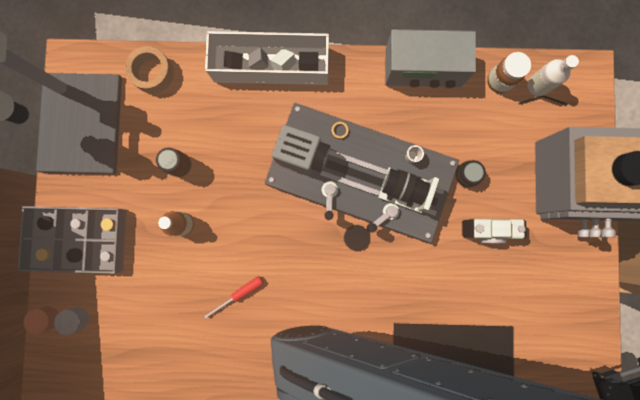

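View pics/side0.png

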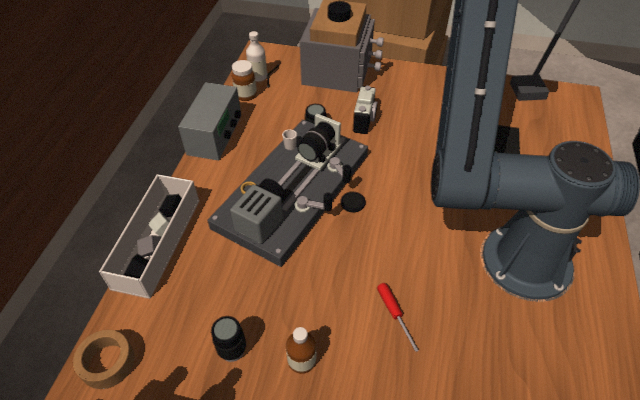

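The top view shows the bench with slab corners near (295,105), (458,158), (435,243) and (266,184). The collimator is at the left end and the end plate near (430,190). Knob A is near (372,227), knob B near (329,215), and the two lenses/camera body stand just beyond the trailing end. Next I measure these.

```bash
cat > h.py <<'E'
import numpy as np,cv2
def ray(c,u,v,z):
    K,E=c["camera_matrix"],c["extrinsics"];R,t=E[:3,:3],E[:3,3]
    d=R.T@np.array([(u-K[0,2])/K[0,0],-(v-K[1,2])/K[1,1],-1.]);o=-R.T@t
    return o+d*(z-o[2])/d[2]
def proj(c,p):
    K,E=c["camera_matrix"],c["extrinsics"];q=E[:3,:3]@np.asarray(p)+E[:3,3]
    return K[0,0]*q[0]/-q[2]+K[0,2],K[1,1]*-q[1]/-q[2]+K[1,2]
def cloud(c):
    K,E=c["camera_matrix"],c["extrinsics"];z=c["range_z"];v,u=np.indices(z.shape)
    P=np.stack([(u-K[0,2])/K[0,0]*z,-(v-K[1,2])/K[1,1]*z,-z],-1)
    return (P-E[:3,3])@E[:3,:3]
E
python3 - <<'E'
from h import *
c=dict(np.load("top0.npz"))
P=cloud(c);z=P[...,2]
# slab: height near 40mm in region
m=((z>.03)&(z<.2)).astype(np.uint8);m[:, :255]=0;m[:,480:]=0;m[:95]=0;m[255:]=0
n,l,s,_=cv2.connectedComponentsWithStats(m);i=1+s[1:,4].argmax();print(s[i])
sl=((l==i)&(abs(z-.04)<.006)).astype(np.uint8);pts=np.argwhere(sl)[:,::-1].astype(np.float32)
w=np.array([ray(c,u,v,.04)[:2] for u,v in pts]);r=cv2.minAreaRect(w.astype(np.float32));print(r);print(cv2.boxPoints(r))
for u,v in((295,105),(458,158),(435,243),(266,184)):print(ray(c,u,v,.04))
big=cv2.resize(c["pixels"][95:255,255:515],None,fx=3,fy=3,interpolation=cv2.INTER_CUBIC);cv2.imwrite("pics/crop.png",big)
E
```

```text
[  265   103   195   140 15660]
((0.6044029593467712, -0.09193460643291473), (0.43842974305152893, 0.21957679092884064), 71.66338348388672)
[[ 0.43122432 -0.26547942]
 [ 0.63965195 -0.3345581 ]
 [ 0.7775816   0.0816102 ]
 [ 0.56915396  0.15068889]]
[0.77020869 0.07910309 0.04      ]
[ 0.64434212 -0.33064424  0.04      ]
[ 0.43217133 -0.27444221  0.04      ]
[0.56850056 0.14568393 0.04      ]
```

View pics/crop.png

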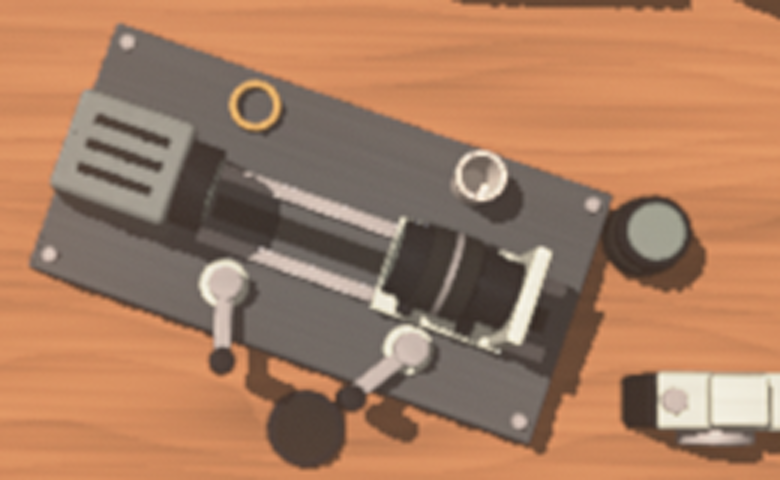

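The crop shows knob A at crop (351,398), pivot A at (410,348), knob B at (222,360) and pivot B at (224,281). The plate's trailing top edge runs from (548,250) to (522,343).

```bash
python3 - <<'E'
from h import *
from scipy.spatial.transform import Rotation as Ro
from rig import *
c=dict(np.load("top0.npz"));P=cloud(c);z=P[...,2]
f=lambda u,v,h:ray(c,255+u/3-.33,95+v/3-.33,h)
pa,pb=f(410,348,.066),f(224,281,.066);d=pb-pa;print("pivots",pa,pb,np.linalg.norm(d))
# screws
S=[f(u,v,.04) for u,v in((127,41),(592,204),(519,421),(49,254))]
print(np.array(S).mean(0))
d2=(S[0]-S[1]+S[3]-S[2])
for q in(d,d2):print(np.degrees(np.arctan2(-q[0],q[1])))
yaw=np.arctan2(-d2[0],d2[1])
R=np.array([[np.cos(yaw),-np.sin(yaw)],[np.sin(yaw),np.cos(yaw)]])
o=np.array([.604,-.092])-R@[.01,0]
o2=(pa+pb)[:2]/2-R@[-.06,-.02]
print("origin",o,o2)
loc=lambda p:R.T@(p[:2]-o2)
for n,u,v,h in(("ka",351,398,.1),("kb",222,360,.1),("e1",548,250,.136),("e2",522,343,.136),("lens",655,232,.1),("lens",655,232,.055),("camtip",622,400,.09)):
    p=f(u,v,h);print(n,p,loc(p)*1000)
# plate depth points
L=(P[...,:2]-o2)@R
m=(abs(z-.133)<.012)&(abs(L[...,0])<.04)&(L[...,1]<-.02)&(L[...,1]>-.2)
print("plate y pct",np.percentile(L[m][:,1],[1,5,20,50]))
for a in(-.6,.6):
  for n,y in(("a",-.1),("b",.06)):
    print(n,a,o2+R@[-.06-.065*np.cos(a),y-.065*np.sin(a)])
mm=z[225:238,455:530];
for (a,b,cc,dd) in((160,190,455,490),(215,245,458,530)):print("h",np.percentile(z[a:b,cc:dd],[95,99]))
T=Ro.from_quat(get_obs()["tool_rot"]).as_matrix();print(T)
np.savez("b.npz",R=R,o=o2,yaw=yaw)
E
```

```text
pivots [ 0.50774351 -0.16250771  0.066     ] [ 0.55848749 -0.01184092  0.066     ] 0.15898249773655995
[ 0.60645442 -0.091176    0.04      ]
-18.613323539761048
-18.351625634002275
origin [ 0.59450858 -0.08885152] [ 0.59636099 -0.08708234]
ka [ 0.46591123 -0.1121375   0.1       ] [-115.92680345  -64.85272704]
kb [ 0.49311179 -0.01140234  0.1       ] [-121.82584994   39.32329826]
e1 [ 0.58013997 -0.25506089  0.136     ] [  37.49162548 -164.54267817]
e2 [ 0.50944456 -0.23588446  0.136     ] [ -35.64602657 -168.59980739]
lens [ 0.60101825 -0.34766586  0.1       ] [  86.46455577 -245.86447769]
lens [ 0.60777073 -0.36279961  0.055     ] [  97.63844087 -258.10255661]
camtip [ 0.46943826 -0.32504316  0.09      ] [ -45.54626961 -265.81998967]
plate y pct [-0.16910668 -0.16608744 -0.15647542 -0.11424134]
a -0.6 [ 0.46856469 -0.11137992]
b -0.6 [0.51894034 0.04048283]
a 0.6 [ 0.44545375 -0.1810503 ]
b 0.6 [ 0.4958294  -0.02918755]
h [0.05738612 0.0590307 ]
h [0.09285547 0.0953939 ]
[[ 9.50866027e-01  3.09602518e-01 -2.82644265e-04]
 [ 3.09602489e-01 -9.50864223e-01  1.87819774e-03]
 [ 3.12738432e-04 -1.87342179e-03 -9.99998196e-01]]
```

```bash
cat >> h.py <<'E'
from scipy.spatial.transform import Rotation as Ro
B=None
def bench():
    b=np.load("b.npz");return b["R"],b["o"]
def plan(o,x,y,z):
    "shift in tool units + turn to bring tool to bench x,y,tcp z with tool x=bench y"
    R,og=bench();p=np.r_[og+R@[x,y],z];T=Ro.from_quat(o["tool_rot"]).as_matrix()
    G=np.eye(3);G[:2,0]=R[:,1];G[:2,1]=R[:,0];G[:,2]=[0,0,-1]
    s=T.T@(p-o["position"])/.04;r=Ro.from_matrix(T.T@G).as_rotvec()
    print("shift",s.round(3),"turn",r.round(3),"world",p.round(4),"now bench",(R.T@(o["position"][:2]-og)).round(4),o["position"][2].round(4))
E
python3 -c "
from rig import *;from h import *
plan(get_obs(),0,-.2,.39)"
```

```text
shift [10.534 -4.906  0.359] turn [-0.002 -0.001 -0.936] world [ 0.5334 -0.2769  0.39  ] now bench [-0.2228 -0.608 ] 0.4039
```

Request:
move_arm(commands=[[[1,-0.5,0.05,0,0,-0.1],[2,-1,0.1,0,0,-0.2],[3.2,-1.5,0.1,0,0,-0.3],[4.4,-2,0.15,0,0,-0.4],[5.6,-2.6,0.2,0,0,-0.5],[6.8,-3.2,0.2,0,0,-0.6],[8,-3.7,0.3,0,0,-0.72],[9,-4.2,0.3,0,0,-0.83],[10,-4.6,0.35,0,0,-0.936],[10.5,-4.9,0.35,0,0,-0.936],[10.53,-4.9,0.35,0,0,-0.936],[10.53,-4.9,0.35,0,0,-0.936]]], claw=1)

```text
time: 1.6
position: [0.5329, -0.2779, 0.3905]
tool_rot: [0.811, 0.585, -0.0, -0.0]
ft_force: [0.4, 0.3, -1.2]
grip_width: 0.0003
grip_force: 0.0
```

```bash
python3 -c "
from rig import *;from h import *
o=get_obs();print(o['time'],o['grip_width'],o['ft_force']);plan(o,0,-.2,.275)"
```

```text
1.6 0.0003106754707233318 [ 0.36102182  0.27368166 -1.22600983]
shift [0.029 0.005 2.887] turn [-0.001  0.     0.   ] world [ 0.5334 -0.2769  0.275 ] now bench [-1.000e-04 -2.011e-01] 0.3905
```

Request:
move_arm(commands=[[[0,0,0.8,0,0,0],[0,0,1.6,0,0,0],[0,0,2.4,0,0,0],[0,0,2.8,0,0,0],[0,0,2.88,0,0,0],[0,0,2.88,0,0,0]]])

```text
time: 2.35
position: [0.5335, -0.2781, 0.2763]
tool_rot: [0.811, 0.585, 0.0, 0.001]
ft_force: [-0.5, -0.5, 1.0]
grip_width: 0.0001
grip_force: 0.0
```

```bash
python3 - <<'E'
from rig import *;from h import *
o=get_obs();print(o['time'],o['ft_force']);plan(o,0,-.19,.275)
c=camera("side");np.savez("side1.npz",**c)
cv2.imwrite("pics/s1.png",cv2.resize(c["pixels"][90:270,200:440],None,fx=3,fy=3,interpolation=cv2.INTER_CUBIC))
E
```

```text
2.35 [-0.46038434 -0.51775487  0.9762634 ]
shift [ 0.277 -0.011  0.032] turn [ 0.001  0.001 -0.   ] world [ 0.5365 -0.2674  0.275 ] now bench [ 0.0005 -0.2011] 0.2763
```

View pics/s1.png

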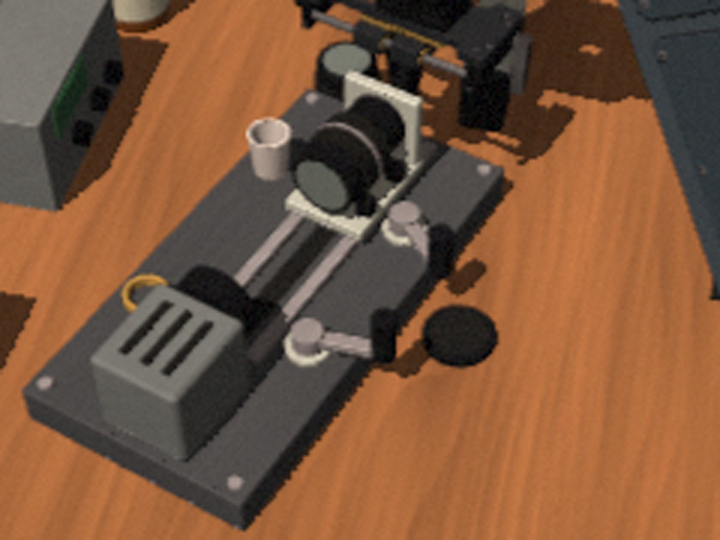

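The crop shows the closed fingers at (405,75), right behind the end plate (385,110) and centred, with a small gap. I advance gently.

Request:
move_arm(commands=[[[0.2,0,0,0,0,0],[0.35,0,0,0,0,0],[0.4,0,0,0,0,0],[0.45,0,0,0,0,0],[0.45,0,0,0,0,0]]])

```text
time: 3.02
position: [0.5391, -0.2602, 0.2756]
tool_rot: [0.811, 0.586, -0.0, 0.0]
ft_force: [0.3, -0.8, 0.1]
grip_width: 0.0008
grip_force: 0.0
```

Request:
move_arm(commands=[[[0.05,0,0,0,0,0],[0.1,0,0,0,0,0],[0.15,0,0,0,0,0]]])

```text
time: 3.4
position: [0.5408, -0.2551, 0.2755]
tool_rot: [0.811, 0.586, -0.0, 0.0]
ft_force: [-1.3, -1.9, -0.8]
grip_width: 0.0007
grip_force: 1.3
```

Request:
move_arm(commands=[[[0.05,0,0,0,0,0],[0.1,0,0,0,0,0],[0.15,0,0,0,0,0]]])

```text
time: 3.78
position: [0.5428, -0.249, 0.2755]
tool_rot: [0.811, 0.585, -0.0, 0.0]
ft_force: [-1.8, -2.9, -0.5]
grip_width: 0.0007
grip_force: 1.3
```

Request:
move_arm(commands=[[[0.05,0,0,0,0,0],[0.1,0,0,0,0,0],[0.15,0,0,0,0,0]]])

```text
time: 4.15
position: [0.5447, -0.2431, 0.2755]
tool_rot: [0.811, 0.585, -0.0, -0.0]
ft_force: [-0.7, -1.4, -2.2]
grip_width: 0.0004
grip_force: 1.3
```

Request:
move_arm(commands=[[[0.05,0,0,0,0,0],[0.1,0,0,0,0,0]]])

```text
time: 4.4
position: [0.546, -0.2393, 0.2755]
tool_rot: [0.811, 0.585, 0.0, -0.0]
ft_force: [-0.6, -2.2, -1.2]
grip_width: 0.0003
grip_force: 1.3
```

Request:
move_arm(commands=[[[0.05,0,0,0,0,0],[0.1,0,0,0,0,0]]])

```text
time: 4.65
position: [0.5472, -0.2356, 0.2755]
tool_rot: [0.811, 0.585, 0.0, -0.0]
ft_force: [0.3, -2.1, -1.4]
grip_width: 0.0003
grip_force: 1.3
```

Request:
move_arm(commands=[[[0.05,0,0,0,0,0],[0.1,0,0,0,0,0]]])

```text
time: 4.9
position: [0.5485, -0.2318, 0.2755]
tool_rot: [0.811, 0.585, -0.0, -0.0]
ft_force: [-1.0, -1.7, -1.9]
grip_width: 0.0001
grip_force: 1.3
```

Request:
move_arm(commands=[[[0.05,0,0,0,0,0],[0.1,0,0,0,0,0]]])

```text
time: 5.15
position: [0.5498, -0.228, 0.2755]
tool_rot: [0.811, 0.585, -0.0, -0.0]
ft_force: [-0.8, -2.3, -1.8]
grip_width: 0.0007
grip_force: 1.3
```

Request:
move_arm(commands=[[[0.05,0,0,0,0,0],[0.1,0,0,0,0,0]]])

```text
time: 5.4
position: [0.551, -0.2242, 0.2755]
tool_rot: [0.811, 0.585, -0.0, -0.0]
ft_force: [-0.5, -2.0, -1.8]
grip_width: 0.0006
grip_force: 1.3
```

Request:
move_arm(commands=[[[0.05,0,0,0,0,0],[0.1,0,0,0,0,0]]])

```text
time: 5.65
position: [0.5522, -0.2204, 0.2755]
tool_rot: [0.811, 0.585, -0.0, -0.0]
ft_force: [-0.8, -2.6, -1.4]
grip_width: 0.0005
grip_force: 1.3
```

Request:
move_arm(commands=[[[0.05,0,0,0,0,0],[0.1,0,0,0,0,0]]])

```text
time: 5.9
position: [0.5535, -0.2166, 0.2755]
tool_rot: [0.811, 0.585, -0.0, -0.0]
ft_force: [-1.2, -2.7, -2.4]
grip_width: 0.0005
grip_force: 1.3
```

Travel is already past 0.035, so clamp A is free. The next possible stop is at 0.095.

Request:
move_arm(commands=[[[0.06,0,0,0,0,0],[0.12,0,0,0,0,0],[0.18,0,0,0,0,0],[0.24,0,0,0,0,0],[0.3,0,0,0,0,0],[0.36,0,0,0,0,0],[0.42,0,0,0,0,0],[0.48,0,0,0,0,0],[0.54,0,0,0,0,0],[0.6,0,0,0,0,0],[0.65,0,0,0,0,0],[0.7,0,0,0,0,0]]])

```text
time: 7.4
position: [0.5623, -0.19, 0.2755]
tool_rot: [0.811, 0.585, -0.0, -0.0]
ft_force: [-1.4, -3.1, -2.4]
grip_width: 0.0001
grip_force: 1.3
```

Request:
move_arm(commands=[[[0.05,0,0,0,0,0],[0.1,0,0,0,0,0]]])

```text
time: 7.65
position: [0.5636, -0.1862, 0.2755]
tool_rot: [0.811, 0.585, -0.0, -0.0]
ft_force: [-1.0, -3.1, -3.0]
grip_width: 0.0004
grip_force: 1.3
```

Advance is now 72.5 mm. I continue in 4 mm steps.

Request:
move_arm(commands=[[[0.05,0,0,0,0,0],[0.1,0,0,0,0,0]]])

```text
time: 7.9
position: [0.5648, -0.1824, 0.2755]
tool_rot: [0.811, 0.585, -0.0, -0.0]
ft_force: [-0.7, -1.9, -1.4]
grip_width: 0.0007
grip_force: 1.3
```

Request:
move_arm(commands=[[[0.05,0,0,0,0,0],[0.1,0,0,0,0,0]]])

```text
time: 8.15
position: [0.5661, -0.1786, 0.2755]
tool_rot: [0.811, 0.585, -0.0, -0.0]
ft_force: [-0.9, -1.7, -1.7]
grip_width: 0.0007
grip_force: 1.3
```

Request:
move_arm(commands=[[[0.05,0,0,0,0,0],[0.1,0,0,0,0,0]]])

```text
time: 8.4
position: [0.5673, -0.1748, 0.2756]
tool_rot: [0.811, 0.585, -0.0, -0.0]
ft_force: [-1.7, -2.4, -1.4]
grip_width: 0.0007
grip_force: 1.3
```

Request:
move_arm(commands=[[[0.05,0,0,0,0,0],[0.1,0,0,0,0,0]]])

```text
time: 8.65
position: [0.5686, -0.171, 0.2755]
tool_rot: [0.811, 0.585, -0.0, -0.0]
ft_force: [-1.3, -2.9, -1.9]
grip_width: 0.0005
grip_force: 1.3
```

Request:
move_arm(commands=[[[0.05,0,0,0,0,0],[0.1,0,0,0,0,0]]])

```text
time: 8.9
position: [0.5699, -0.1672, 0.2755]
tool_rot: [0.811, 0.585, -0.0, -0.0]
ft_force: [-1.6, -2.8, -1.1]
grip_width: 0.0006
grip_force: 1.3
```

Request:
move_arm(commands=[[[0.04,0,0,0,0,0],[0.06,0,0,0,0,0]]])

```text
time: 9.15
position: [0.5706, -0.1649, 0.2755]
tool_rot: [0.811, 0.585, -0.0, -0.0]
ft_force: [-2.1, -1.9, -1.7]
grip_width: 0.0006
grip_force: 1.3
```

Request:
move_arm(commands=[[[0.04,0,0,0,0,0],[0.08,0,0,0,0,0]]])

```text
time: 9.4
position: [0.5716, -0.162, 0.2755]
tool_rot: [0.811, 0.585, -0.0, -0.0]
ft_force: [-2.8, -1.7, -1.0]
grip_width: 0.0004
grip_force: 1.3
```

```bash
python3 - <<'E'
from rig import *;from h import *
c=camera("side");np.savez("side2.npz",**c)
cv2.imwrite("pics/s2.png",cv2.resize(c["pixels"][90:270,200:440],None,fx=3,fy=3,interpolation=cv2.INTER_CUBIC))
E
```

```text
(no output)
```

View pics/s2.png

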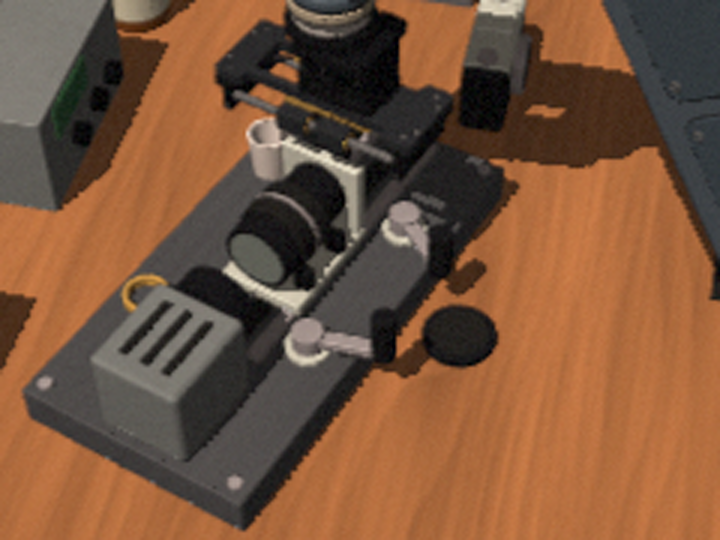

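The crop shows the carriage well forward: its lens front is at (260,260), a gap remains to the hood at (215,300), and the pot is clear of the gripper. It is past both clamp points, so both clamps are free. I continue toward home.

Request:
move_arm(commands=[[[0.06,0,0,0,0,0],[0.12,0,0,0,0,0],[0.18,0,0,0,0,0],[0.24,0,0,0,0,0],[0.3,0,0,0,0,0],[0.36,0,0,0,0,0],[0.42,0,0,0,0,0],[0.48,0,0,0,0,0],[0.54,0,0,0,0,0],[0.6,0,0,0,0,0],[0.65,0,0,0,0,0],[0.7,0,0,0,0,0]]])

```text
time: 10.95
position: [0.5804, -0.1353, 0.2755]
tool_rot: [0.811, 0.585, -0.0, -0.0]
ft_force: [-2.8, -2.2, -1.0]
grip_width: 0.0005
grip_force: 1.3
```

Request:
move_arm(commands=[[[0.05,0,0,0,0,0],[0.1,0,0,0,0,0]]])

```text
time: 11.2
position: [0.5817, -0.1315, 0.2755]
tool_rot: [0.811, 0.585, -0.0, -0.0]
ft_force: [-1.9, -1.9, -1.3]
grip_width: 0.0003
grip_force: 1.3
```

Advance is 130 mm.

Request:
move_arm(commands=[[[0.05,0,0,0,0,0],[0.1,0,0,0,0,0]]])

```text
time: 11.45
position: [0.5829, -0.1277, 0.2755]
tool_rot: [0.811, 0.585, -0.0, -0.0]
ft_force: [-2.6, -1.5, -0.2]
grip_width: 0.0001
grip_force: 1.3
```

Request:
move_arm(commands=[[[0.05,0,0,0,0,0],[0.1,0,0,0,0,0]]])

```text
time: 11.7
position: [0.5843, -0.124, 0.2756]
tool_rot: [0.811, 0.585, 0.0, 0.0]
ft_force: [-2.4, -1.7, -0.9]
grip_width: 0.0004
grip_force: 1.3
```

Request:
move_arm(commands=[[[0.05,0,0,0,0,0],[0.1,0,0,0,0,0]]])

```text
time: 11.95
position: [0.5856, -0.1202, 0.2756]
tool_rot: [0.811, 0.585, 0.0, 0.0]
ft_force: [-2.4, -2.5, -0.3]
grip_width: 0.0004
grip_force: 1.3
```

Request:
move_arm(commands=[[[0.05,0,0,0,0,0],[0.1,0,0,0,0,0]]])

```text
time: 12.2
position: [0.5867, -0.1167, 0.2756]
tool_rot: [0.81, 0.586, -0.001, 0.0]
ft_force: [-3.8, -7.5, -0.2]
grip_width: 0.0004
grip_force: 4.1
```

Request:
move_arm(commands=[[[0.03,0,0,0,0,0],[0.03,0,0,0,0,0],[0.03,0,0,0,0,0]]])

```text
time: 12.58
position: [0.5868, -0.1166, 0.2756]
tool_rot: [0.811, 0.586, -0.001, 0.001]
ft_force: [-4.0, -6.5, 0.5]
grip_width: 0.0
grip_force: 4.0
```

Request:
move_arm(commands=[[[0.05,0,0,0,0,0],[0.05,0,0,0,0,0],[0.05,0,0,0,0,0]]])

```text
time: 12.95
position: [0.587, -0.116, 0.2756]
tool_rot: [0.81, 0.586, -0.002, 0.002]
ft_force: [-7.8, -12.9, -0.3]
grip_width: 0.0007
grip_force: 7.0
```

```bash
python3 - <<'E'
from rig import *;from h import *
c=camera("side")
cv2.imwrite("pics/s3.png",cv2.resize(c["pixels"][120:260,200:380],None,fx=4,fy=4,interpolation=cv2.INTER_CUBIC))
E
```

```text
(no output)
```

View pics/s3.png

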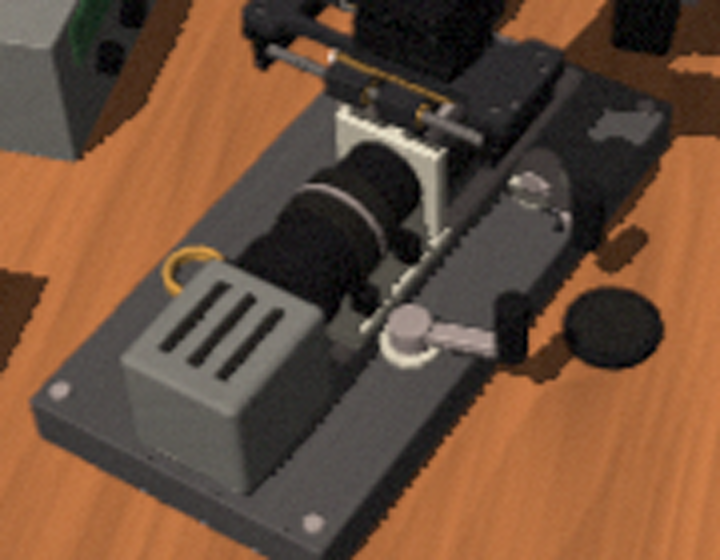

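The crop shows the lens meeting the collimator hood at (260,265) with no gap, and the push force rose to 15 N without motion, so the carriage is home. I back off along -y, then lift.

Request:
move_arm(commands=[[[-0.15,0,0,0,0,0],[-0.5,0,0,0,0,0],[-0.9,0,0,0,0,0],[-0.9,0,-0.5,0,0,0],[-0.9,0,-1.5,0,0,0],[-0.9,0,-2.5,0,0,0],[-1.4,0,-3,0,0,0],[-2.2,0,-3,0,0,0],[-3.2,0,-3,0,0,0],[-4,0,-3,0,0,0],[-4,0,-3,0,0,0],[-4,0,-3,0,0,0]]])

```text
time: 14.5
position: [0.5372, -0.2653, 0.3955]
tool_rot: [0.811, 0.585, 0.0, -0.0]
ft_force: [0.6, -0.5, -0.2]
grip_width: 0.0004
grip_force: 0.0
```

```bash
python3 - <<'E'
from rig import *;from h import *
c=camera("top");o=get_obs();print(o["ft_force"],o["joint_velocities"].round(3))
cv2.imwrite("pics/t3.png",cv2.resize(c["pixels"][95:255,255:515],None,fx=3,fy=3,interpolation=cv2.INTER_CUBIC))
E
```

```text
[0.40747769 0.61075502 0.36737351] [ 0.014 -0.001  0.002 -0.005 -0.001  0.002]
```

View pics/t3.png

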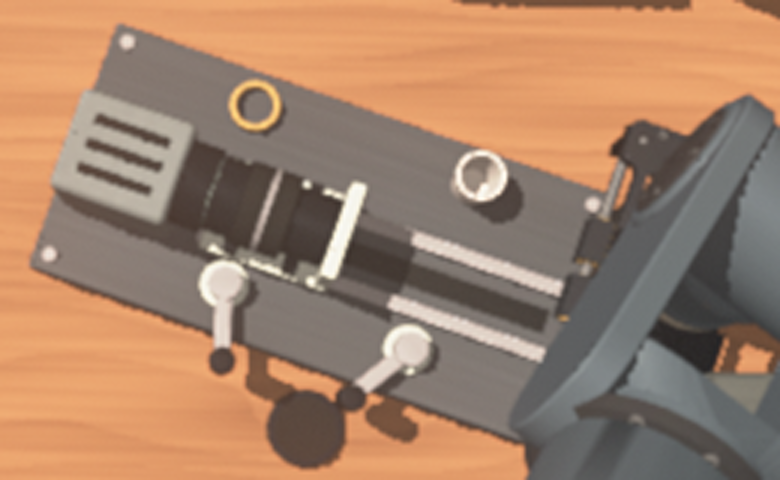

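The crop shows the lens closed up against the hood at (210,185) and the plate at (345,230). The levers, pot (480,177), ring (255,105) and cap (307,430) have not moved, and the gripper is clear. Handing in.

```bash
python3 -c "
from rig import *
print(hand_in())"
```

```text
the job is handed in; nothing more can be done
None
```

The lens carriage is fully home against the collimator and the job is handed in; it ran past both clamp points without stopping, so neither lever was swung, and the levers and the bystanders seen in the last picture are where they were.

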